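# Tip the pipe couplings into the stock bin

### The arm

A 6-joint arm with a two-finger parallel gripper is mounted at the origin on the work surface. World frame = base frame: x ahead of the robot, y to its left, z up, the work surface at z = 0. Lengths are in m, angles in degrees, forces in N, time in s.
With the tool pointing down it reaches from about 0.15 to 0.775 m from the base axis. Payload 6.1 kg.
Tool frame: the origin (TCP) lies midway between the tips of the shut fingers; the grasp point (between the pads) lies grip_depth behind it (grip_depth is the distance from the TCP to the grasp point, in m); z points along the fingers, y is the line along which they close (so a half turn about z gives the same grasp; the last joint's range is limited). The gripper opens to 85 mm and grips with 20 to 120 N. Pads are 22 mm wide; open, the fingers measure 114 mm over their backs; the gripper's body (76 mm by 85 mm) begins 54 mm behind the grasp point. The pads swing forward as they close: fully open they stand 13 mm farther back than shut.
Start: joints at [-70.417, 7.208, -2.269, 80.523, 0, 90], TCP at [0.176, -0.495, 0.231] pointing down, gripper open.
Joint ranges: [-155.77, 155.77], [-54.66, 111.73], [-72.52, 77.12], [-102.08, 115.82], [-83.92, 84.16], [-180, 180]. Speed limits (degrees/s): [136.94, 136.94, 172.46, 180, 180, 180].

### API

Orientations are given as [roll, pitch, yaw] about the fixed x, y, z axes, in that order (R = Rz(yaw) Ry(pitch) Rx(roll)).
In Python, from bench import read_state, get_image, camera_params, sign_off, grip_depth gives the robot as it stands.
- The arm moves only by the tool drive_tool, never from a script. Its argument "targets" is one flat list of numbers, 7 for each row, row after row: the turn, a rotation vector about the world's x, y, z in degrees, then the shift along the world's x, y, z in mm, then the gripper command: -1 is shut, 1 is fully open, values between are in proportion. In form: [wx, wy, wz, tx, ty, tz, gripper, wx, wy, wz, tx, ty, tz, gripper, ...]. A call has 1 to 5 rows; each row is the pose to reach, as a shift and turn from the pose commanded when the call began; what a row does not reach only later rows make up. A row lasts 1/10 s, in which the tool goes at most 50 mm and 8.59 degrees, less where a joint would pass 70% of its speed; a pose out of reach is approached as far as the arm can. A call with a gripper value outside its range is refused whole. The fingers move at their own pace and stop on an object; "grip_force" is the grip in N (left out, the last holds). Time passes only in rows, so rows that repeat a pose let the fingers close. It gives the time, the measured TCP pose, the force, the opening and the grip force at its end, in the units of the state.
- read_state(): the state, without advancing time (a new reading comes with each control period).
- get_image(name): name is "scene" or "top" or "wrist"; returns the picture (400x640x3 uint8, red, green, blue); there is no depth.
- camera_params(name): a dict with "camera_matrix" (3x3 intrinsics, pixels), "world_to_cam" (4x4, takes a point from world to camera coordinates); the wrist camera has in their place "hand_eye" (4x4, takes a point from camera to tool coordinates, whose origin is the TCP and whose axes are the flange's). Camera axes: x right, y down, z forward; pixel columns grow to the right and rows downward; lengths in m; the calibration is good to about 2 mm. A picture is of the moment at which its call begins: read the wrist's pose just before it. camera_params takes no time and is no camera call.
- sign_off(): hands the job in; it is judged then, once.
The state is a dict: "clock": time; "qpos": joint angles; "dq": joint speeds; "joint_efforts": joint torques, N m; "position": TCP position; "eef_rot": TCP orientation; "force": force on the tool from outside, world axes, zero at the start; "moment": the same for the moment, N m; "finger_gap": finger opening in m; "gripper_force": force on a finger pad.
Only numpy, scipy, OpenCV 4.12 (cv2) and the standard library are available. Lean on these libraries where they do the work, as an engineer would, in place of code of your own. Each camera call takes 0.05 s, during which the arm holds its last target. There are 200 camera calls.

### The job

Pick up the plywood tote by its grip bar, carry it over the deep yellow stock bin (not the low yellow crate) and tip it sideways so that both grey pipe couplings roll out into the bin. Then set the empty tote down upright on the bench, clear of the bin, and let go.

Things in the scene. Friction and masses are not known exactly. Their poses are not given: they have to be found in the camera images.
- tote: Plywood tote, 150 (x) x 178 (y) x 106 mm, 0.4 kg, loose; same both ways round. Origin: centre of underside, z up. Grip bar along y over the middle: 14 mm wide, 82 to 106 mm up, 164 mm clear length, open below. Trough floor 8 mm up, 50 mm wide; long sides rise at 25 deg to open edges 31 mm up. Tilted 50 to 65 deg about y, it empties; it then reaches 115 mm below and 120 mm to one side of the bar.
- bin: Deep yellow plastic stock bin, open on top, fixed: 280 mm (its x) by 240 mm (its y), 110 mm high, walls and floor 5 mm. Origin at the centre of its underside, z up. The smaller, lower yellow crate on the bench (200 by 150 by 55 mm) is not the one.
- coupling_a: Grey plastic pipe coupling, a short tube with a thicker collar at each end: 40 mm diameter, 56 mm long, about 60 g, rolls easily. Origin at its middle; its y axis is the tube's axis. At the start the two lie end to end in the tote's trough, along the tote's y, under the grip bar, tops 49 mm above the tote's underside.
- coupling_b: Grey plastic pipe coupling, a short tube with a thicker collar at each end: 40 mm diameter, 56 mm long, about 60 g, rolls easily. Origin at its middle; its y axis is the tube's axis. At the start the two lie end to end in the tote's trough, along the tote's y, under the grip bar, tops 49 mm above the tote's underside.
There are look-alikes about, which are no part of the job. Several things look just like the tote: the one meant starts farthest to the robot's left.

How it is judged:
By the outcome, as a careful person would: the job done as asked, in the order asked, and still so for the second after the job is handed in, with the robot touching nothing.
It also fails if it takes over 64 s, if anything falls off the work surface, if the arm or the gripper's body presses on something with over 40 N, if the wrist force passes 120 N, or if a joint passes its speed limit or range.

## Working session

There is one attempt and no reset: what is moved stays moved. The work goes in short steps, Python scripts to look and compute and a tool call to move; the robot and the scene stay as the last step left them, time stands still between calls to the robot, and variables do not carry over. Pictures are saved under pics/ and viewed, at most 10 in all, crops included, and the job is handed in when it is done.

Besides the shell and the picture viewer there is one more tool, called as name(argument=value, ...) on one line, values as JSON. drive_tool: Moves the arm, as the interface text tells. Its arguments: {"type":"object","properties":{"targets":{"type":"array"},"grip_force":{"type":"number"}},"required":["targets"]}

```bash
mkdir -p pics
python3 - <<'E'
from bench import *
import cv2,numpy as np
np.set_printoptions(precision=4,suppress=True)
print(read_state(), grip_depth if not callable(grip_depth) else grip_depth())
for n in("top","scene"):
    cv2.imwrite(f"pics/{n}0.png",get_image(n)[:,:,::-1])
for n in("top","scene","wrist"): print(camera_params(n))
E
```

```text
{'clock': 0.0, 'qpos': array([-70.417 ,   7.2424,  -2.3282,  80.5238,  -0.0004,  89.9997]), 'dq': array([-0.0232,  0.0493,  0.0789,  0.0168,  0.0777, -0.0417]), 'joint_efforts': array([  0.0007, -43.5913,  35.2924,   0.0173,   0.    ,   0.    ]), 'position': array([ 0.1758, -0.4942,  0.2305]), 'eef_rot': array([-179.9056,    0.0004,   19.5833]), 'force': array([ 0.5234, -0.2947, -0.2006]), 'moment': array([-0.058 , -0.0263,  0.0217]), 'gripper_force': 0.0, 'finger_gap': 0.0855095502975153} 0.0187
{'camera_matrix': array([[476.581 ,   0.    , 311.2569],
       [  0.    , 476.581 , 216.4083],
       [  0.    ,   0.    ,   1.    ]]), 'world_to_cam': array([[ 0.015 , -0.9999,  0.0026,  0.0095],
       [-0.9829, -0.0152, -0.1836,  0.5563],
       [ 0.1836,  0.0002, -0.983 ,  1.1003],
       [ 0.    ,  0.    ,  0.    ,  1.    ]])}
{'camera_matrix': array([[513.4789,   0.    , 316.9544],
       [  0.    , 513.4789, 189.3808],
       [  0.    ,   0.    ,   1.    ]]), 'world_to_cam': array([[-0.396 ,  0.9182, -0.0057,  0.2329],
       [ 0.572 ,  0.2419, -0.7838, -0.2649],
       [-0.7183, -0.3136, -0.621 ,  1.6315],
       [ 0.    ,  0.    ,  0.    ,  1.    ]])}
{'camera_matrix': array([[356.4935,   0.    , 320.6321],
       [  0.    , 356.4935, 196.7564],
       [  0.    ,   0.    ,   1.    ]]), 'hand_eye': array([[ 0.001 , -0.9549, -0.297 ,  0.076 ],
       [ 1.    ,  0.0011, -0.0002, -0.0005],
       [ 0.0005, -0.297 ,  0.9549, -0.1427],
       [ 0.    ,  0.    ,  0.    ,  1.    ]])}
```

View pics/top0.png

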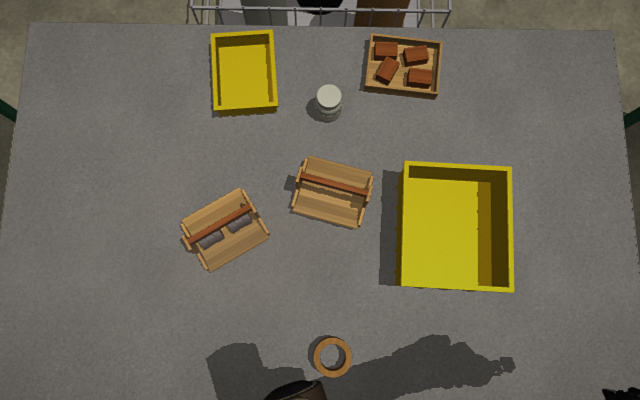

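View pics/scene0.png

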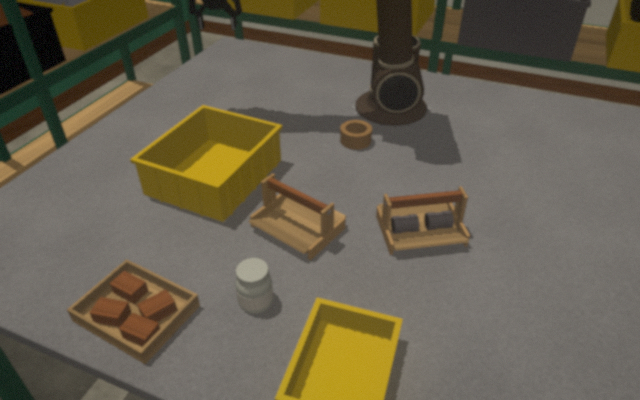

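The top view shows the loaded tote at left with its bar from (183,241) to (251,207). The deep bin's rim corners are (405,162), (511,168), (513,291) and (401,289). The empty look-alike is centred at (333,190), and the ring is at (333,357). The scene view confirms that both couplings are in the tote farthest to the robot's left.

```bash
cat > h.py <<'E'
from bench import *
import cv2,numpy as np
np.set_printoptions(precision=4,suppress=True)
from scipy.spatial.transform import Rotation as Rn
def w2c(n,s=None):
    p=camera_params(n)
    if n!="wrist": return p["camera_matrix"],p["world_to_cam"]
    T=np.eye(4);T[:3,:3]=Rn.from_euler("xyz",s["eef_rot"],degrees=True).as_matrix();T[:3,3]=s["position"]
    return p["camera_matrix"],np.linalg.inv(T@p["hand_eye"])
def ray(px,z,n,s=None):
    K,W=w2c(n,s);C=np.linalg.inv(W)
    d=C[:3,:3]@np.linalg.inv(K)@np.array([px[0],px[1],1.]);o=C[:3,3]
    return o+d*(z-o[2])/d[2]
E
python3 - <<'E'
from h import *
im=cv2.imread("pics/top0.png");hsv=cv2.cvtColor(im,cv2.COLOR_BGR2HSV)
print(hsv[224,215],hsv[218,228])
a,b=ray((183,241),.106,"top"),ray((251,207),.106,"top")
print("bar",a,b,(a+b)/2,np.degrees(np.arctan2(*(a-b)[1::-1])))
for p in[(405,162),(511,168),(513,291),(401,289)]:print("bin",ray(p,.11,"top"))
for p in[(298,181),(371,196)]:print("other bar",ray(p,.106,"top"))
for p in[(333,357)]:print("ring",ray(p,.02,"top"))
E
```

```text
[ 12 179 145] [ 12 179 145]
bar [0.4844 0.3091 0.106 ] [0.5658 0.1574 0.106 ] [0.5251 0.2333 0.106 ] 118.21577521041836
bin [ 0.6782 -0.1997  0.11  ]
bin [ 0.6675 -0.4474  0.11  ]
bin [ 0.3829 -0.4342  0.11  ]
bin [ 0.3836 -0.1846  0.11  ]
other bar [0.6294 0.0502 0.106 ]
other bar [ 0.5962 -0.1199  0.106 ]
ring [ 0.226  -0.0382  0.02  ]
```

drive_tool(targets=[0,0,5,17,36,14,1,0,0,10,35,73,28,1,0,0,15,52,109,42,1,0,0,20,70,146,56,1,0,0,25,87,182,70,1], grip_force=80)

```text
clock: 0.6
position: [0.2632, -0.311, 0.3015]
eef_rot: [-180.0, -0.0, 44.8]
force: [1.2, -0.3, 1.2]
finger_gap: 0.0852
gripper_force: 0.0
```

drive_tool(targets=[0,0,5,17,36,0,1,0,0,10,35,73,0,1,0,0,15,52,109,0,1,0,0,20,70,146,0,1,0,0,25,87,182,0,1])

```text
clock: 1.1
position: [0.3502, -0.129, 0.3011]
eef_rot: [-180.0, -0.0, 69.8]
force: [0.4, -1.1, -0.6]
finger_gap: 0.0853
gripper_force: 0.0
```

drive_tool(targets=[0,0,5,17,36,0,1,0,0,10,35,73,0,1,0,0,15,52,109,0,1,0,0,20,70,146,0,1,0,0,25,87,182,0,1])

```text
clock: 1.6
position: [0.4372, 0.0532, 0.301]
eef_rot: [-180.0, 0.0, 94.8]
force: [0.0, 1.2, -0.1]
finger_gap: 0.085
gripper_force: 0.0
```

drive_tool(targets=[0,0,6,22,45,0,1,0,0,12,44,90,0,1,0,0,18,66,135,0,1,0,0,23,87,180,0,1,0,0,23,87,180,0,1])

```text
clock: 2.1
position: [0.5255, 0.2362, 0.2979]
eef_rot: [-179.8, -0.1, 118.0]
force: [0.2, -1.2, -0.3]
finger_gap: 0.0856
gripper_force: 0.0
```

Run:
```python
from h import *
s=read_state();im=get_image("wrist");cv2.imwrite("pics/w1.png",im[:,:,::-1])
print(s["clock"],s["position"],s["eef_rot"],s["qpos"])
K,W=w2c("wrist",s)
hsv=cv2.cvtColor(im,cv2.COLOR_RGB2HSV)
m=((hsv[...,0]<15)&(hsv[...,1]>150)&(hsv[...,2]>60)).astype(np.uint8)
n,l,st,c=cv2.connectedComponentsWithStats(m)
for i in range(1,n):
    if st[i,4]>400:
        r=cv2.minAreaRect(np.argwhere(l==i)[:,::-1].astype(np.float32));b=cv2.boxPoints(r)
        print(st[i],r,[ray(p,.106,"wrist",s)[:2] for p in b],ray(r[0],.106,"wrist",s))
```

```text
2.1 [0.5255 0.2362 0.2979] [-179.8025   -0.0757  117.9571] [24.1687 13.8014 14.0942 90.4949  0.0625 86.2114]
[ 309   87   25  166 2279] ((321.5061950683594, 169.25538635253906), (165.1566925048828, 15.033225059509277), 86.00909423828125) [array([0.4799, 0.2974]), array([0.4913, 0.3046]), array([0.5783, 0.1671]), array([0.5652, 0.1587])] [0.5257 0.2368 0.106 ]
```

View pics/w1.png

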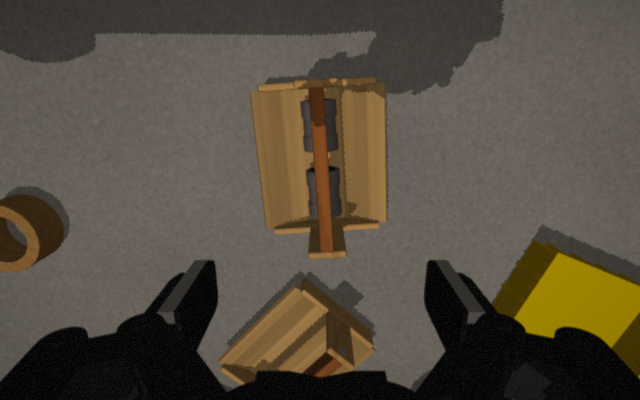

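The wrist view shows the loaded tote with its bar running from (318,88) to (327,253), tilted about 4° from the tool. The empty look-alike sits below it at (300,335). I'll go halfway down and check again.

drive_tool(targets=[0,0,2,2,0,-40,1,0,0,4,4,1,-80,1,0,0,4,4,1,-100,1,0,0,4,4,1,-100,1,0,0,4,4,1,-100,1])

```text
clock: 2.65
position: [0.5277, 0.2316, 0.2022]
eef_rot: [180.0, 0.0, 121.5]
force: [0.2, -0.3, 0.7]
finger_gap: 0.0853
gripper_force: 0.0
```

Run:
```python
from h import *
s=read_state();im=get_image("wrist");cv2.imwrite("pics/w2.png",im[:,:,::-1])
print(s["clock"],s["position"],s["eef_rot"])
hsv=cv2.cvtColor(im,cv2.COLOR_RGB2HSV)
m=((hsv[...,0]<15)&(hsv[...,1]>150)&(hsv[...,2]>40)).astype(np.uint8)
n,l,st,c=cv2.connectedComponentsWithStats(m)
for i in range(1,n):
    if st[i,4]>400:
        P=np.argwhere(l==i)[:,::-1]
        W=np.array([ray(p,.106,"wrist",s)[:2] for p in P]).astype(np.float32)
        r=cv2.minAreaRect(W);print(st[i],r)
```

```text
2.65 [0.5277 0.2316 0.2022] [179.9971   0.0068 121.517 ]Traceback (most recent call last):
  File "<stdin>", line 10, in <module>
  File "h.py", line 11, in ray
    K,W=w2c(n,s);C=np.linalg.inv(W)
        ~~~^^^^^
  File "h.py", line 6, in w2c
    p=camera_params(n)
ValueError: time passes only in moves, steps and waits
```

View pics/w2.png

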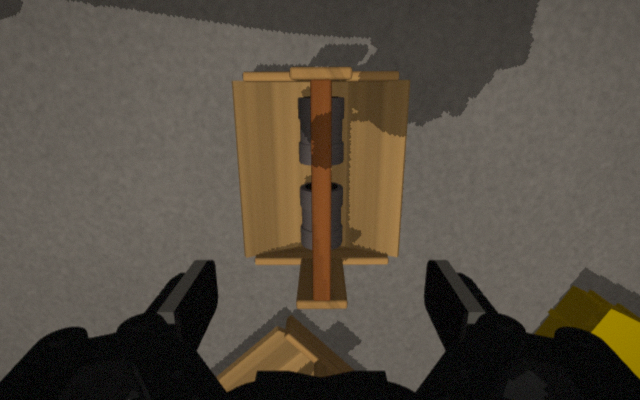

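The bar now runs from (321,80) to (321.5,301), centred between the fingers and parallel to the tool. Only its position along its length is left to check.

Run:
```python
from h import *
s=read_state()
a,b=[ray(p,.106,"wrist",s) for p in((321,80),(321.5,301))]
print(a,b,(a+b)/2,np.linalg.norm(a-b),np.degrees(np.arctan2(*(a-b)[1::-1])),s["position"],s["force"])
```

```text
[0.4871 0.3005 0.106 ] [0.5727 0.1622 0.106 ] [0.5299 0.2314 0.106 ] 0.16263305795028335 121.7408053119123 [0.5283 0.232  0.2031] [ 1.0476  1.2589 -0.0799]
```

drive_tool(targets=[0,0,0,1,-1,-40,1,0,0,0,1,-1,-80,1,0,0,0,1,-1,-110,1,0,0,0,1,-1,-124,1,0,0,0,1,-1,-124,1])

```text
clock: 3.2
position: [0.5287, 0.2311, 0.077]
eef_rot: [-179.9, -0.0, 121.6]
force: [-0.6, -0.5, 0.1]
finger_gap: 0.0853
gripper_force: 0.0
```

drive_tool(targets=[0,0,0,0,0,0,-1,0,0,0,0,0,0,-1,0,0,0,0,0,0,-1,0,0,0,0,0,0,-1,0,0,0,0,0,0,-1], grip_force=80)

```text
clock: 3.7
position: [0.5291, 0.2314, 0.0779]
eef_rot: [180.0, 0.0, 121.6]
force: [4.0, 2.3, 8.5]
finger_gap: 0.0129
gripper_force: 70.9
```

drive_tool(targets=[0,0,0,0,0,0,-1,0,0,0,0,0,0,-1,0,0,0,0,0,0,-1,0,0,0,0,0,0,-1,0,0,0,0,0,0,-1])

```text
clock: 4.2
position: [0.5292, 0.2315, 0.0779]
eef_rot: [180.0, 0.0, 121.6]
force: [0.1, -0.6, 4.9]
finger_gap: 0.0131
gripper_force: 78.4
```

drive_tool(targets=[0,0,0,0,0,8,-1,0,0,0,0,0,25,-1,0,0,0,0,0,45,-1,0,0,0,0,0,65,-1,0,0,0,0,0,85,-1])

```text
clock: 4.7
position: [0.5282, 0.2311, 0.162]
eef_rot: [-179.9, -0.0, 121.6]
force: [0.1, 0.0, -5.3]
finger_gap: 0.0128
gripper_force: 78.2
```

drive_tool(targets=[0,0,0,0,0,25,-1,0,0,0,0,0,50,-1,0,0,0,0,0,75,-1,0,0,0,0,0,95,-1,0,0,0,0,0,107,-1])

```text
clock: 5.2
position: [0.529, 0.2314, 0.2703]
eef_rot: [180.0, -0.0, 121.6]
force: [1.1, 0.3, -5.2]
finger_gap: 0.0126
gripper_force: 78.2
```

drive_tool(targets=[0,0,-1,0,-8,0,-1,0,0,-3,1,-24,0,-1,0,0,-5,2,-48,0,-1,0,0,-8,4,-76,0,-1,0,0,-10,5,-106,0,-1])

```text
clock: 5.7
position: [0.5332, 0.1233, 0.2674]
eef_rot: [-179.8, 0.0, 111.4]
force: [0.6, 0.4, -4.8]
finger_gap: 0.0125
gripper_force: 78.2
```

drive_tool(targets=[0,0,-2,1,-31,0,-1,0,0,-5,2,-62,0,-1,0,0,-7,4,-93,0,-1,0,0,-10,5,-124,0,-1,0,0,-12,6,-155,0,-1])

```text
clock: 6.2
position: [0.5387, -0.0321, 0.2676]
eef_rot: [-179.8, -0.0, 99.3]
force: [0.2, 0.8, -4.3]
finger_gap: 0.0126
gripper_force: 78.2
```

drive_tool(targets=[0,0,-2,1,-31,0,-1,0,0,-5,2,-62,0,-1,0,0,-7,4,-93,0,-1,0,0,-10,5,-124,0,-1,0,0,-12,6,-155,0,-1])

```text
clock: 6.7
position: [0.5444, -0.1868, 0.2675]
eef_rot: [-179.8, -0.0, 87.3]
force: [0.8, 0.2, -4.0]
finger_gap: 0.0125
gripper_force: 78.2
```

drive_tool(targets=[0,0,-3,1,-31,0,-1,0,0,-6,2,-62,0,-1,0,0,-9,4,-93,0,-1,0,0,-11,5,-120,0,-1,0,0,-11,5,-135,0,-1])

```text
clock: 7.2
position: [0.5493, -0.3224, 0.2671]
eef_rot: [-179.8, -0.0, 76.4]
force: [-0.5, 0.4, -4.6]
finger_gap: 0.0127
gripper_force: 78.3
```

drive_tool(targets=[0,0,0,0,0,-10,-1,0,0,0,0,0,-25,-1,0,0,0,0,0,-40,-1,0,0,0,0,0,-50,-1,0,0,0,0,0,-50,-1])

```text
clock: 7.7
position: [0.5498, -0.3184, 0.2169]
eef_rot: [-179.8, -0.1, 76.6]
force: [-1.0, 1.0, -5.0]
finger_gap: 0.0126
gripper_force: 78.3
```

Run:
```python
from h import *
s=read_state();print(s["position"],s["eef_rot"],s["qpos"],s["force"],s["moment"])
cv2.imwrite("pics/top2.png",get_image("top")[:,:,::-1])
```

```text
[ 0.5498 -0.3184  0.2169] [-179.7757   -0.0807   76.6251] [-30.0802  19.7166  11.8128  82.3343   0.0128  73.2945] [-0.9727  0.9624 -4.9776] [-0.0518  0.094   0.0007]
```

View pics/top2.png

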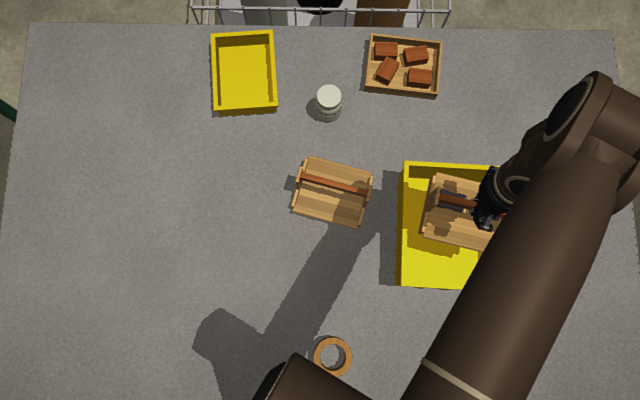

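The top view shows the tote over the deep bin and clear of its rim, with the bar starting near (440,200). Next is the tip, which rolls the couplings towards the robot.

drive_tool(targets=[-1.2,-4.9,0,2,0,0,-1,-2.8,-11.7,0,4,-1,0,-1,-4.6,-19.5,0,6,-1,1,-1,-6.5,-27.2,0,9,-2,2,-1,-8.4,-35,0,11,-3,4,-1])

```text
clock: 8.25
position: [0.5619, -0.3222, 0.2254]
eef_rot: [143.6, 0.1, 76.6]
force: [-0.3, -1.0, -4.0]
finger_gap: 0.0128
gripper_force: 79.3
```

drive_tool(targets=[-1.9,-7.8,0,2,0,2,-1,-3.7,-15.6,0,4,-1,4,-1,-5.6,-23.4,0,5,-1,5,-1,-5.6,-23.4,0,5,-1,5,-1,-5.6,-23.4,0,5,-1,5,-1])

```text
clock: 8.75
position: [0.5651, -0.3224, 0.226]
eef_rot: [120.1, -0.0, 76.5]
force: [0.1, -0.7, -2.8]
finger_gap: 0.013
gripper_force: 79.5
```

drive_tool(targets=[0,0,0,0,0,0,-1,0,0,0,0,0,0,-1,0,0,0,0,0,0,-1,0,0,0,0,0,0,-1,0,0,0,0,0,0,-1])

```text
clock: 9.25
position: [0.5673, -0.3237, 0.2286]
eef_rot: [119.9, 0.1, 76.6]
force: [-1.2, -0.2, -3.6]
finger_gap: 0.0127
gripper_force: 79.5
```

Run:
```python
from h import *
s=read_state();print(s["position"],s["eef_rot"],s["qpos"],s["force"])
a=get_image("scene")[60:260,100:380,::-1];b=get_image("wrist")[:,:,::-1]
a=cv2.resize(a,(560,400));b=cv2.resize(b,None,fx=.375,fy=.375)
c=np.zeros((400,800,3),np.uint8);c[:,:560]=a;c[:150,560:]=b;t=get_image("top")[130:310,390:630,::-1];c[160:340,560:]=t
cv2.imwrite("pics/tip.png",c)
```

```text
[ 0.5673 -0.3237  0.2286] [119.9461   0.0567  76.5565] [-39.6807 -13.1728 -49.6945  -3.8177  22.4963  76.1316] [-1.1675 -0.2057 -3.6189]
```

View pics/tip.png

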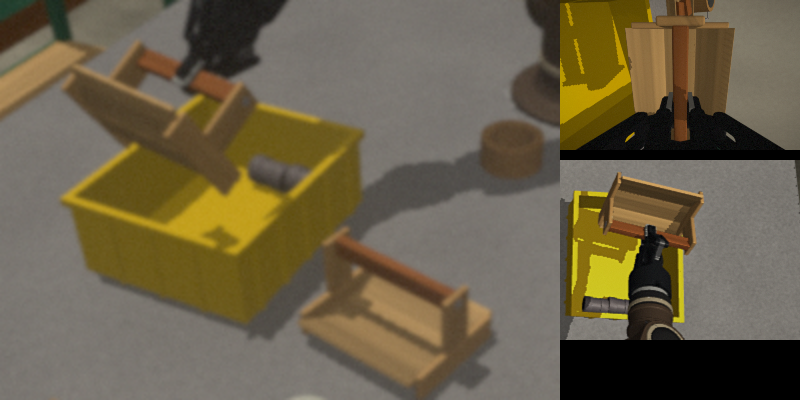

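The tote is empty, and the force has dropped to about 3.6 N. The couplings lie in the bin near (605,303) in the inset. Next I'll bring the tote level, lift it and carry it back to its starting place.

drive_tool(targets=[1.2,4.9,0,-1,0,8,-1,2.8,11.7,0,-3,1,16,-1,4.6,19.5,0,-5,1,24,-1,6.5,27.2,0,-8,2,32,-1,8.2,34.2,0,-10,2,38,-1])

```text
clock: 9.9
position: [0.557, -0.3218, 0.2691]
eef_rot: [155.2, 0.1, 76.6]
force: [2.4, -1.3, -3.6]
finger_gap: 0.0124
gripper_force: 79.3
```

drive_tool(targets=[1.9,7.8,0,-2,1,4,-1,3.7,15.6,0,-4,1,4,-1,5.8,24.2,0,-6,2,4,-1,5.8,24.2,0,-6,2,4,-1,5.8,24.2,0,-6,2,4,-1])

```text
clock: 10.4
position: [0.5532, -0.3204, 0.2677]
eef_rot: [179.9, -0.0, 76.6]
force: [-0.1, 0.5, -3.3]
finger_gap: 0.0128
gripper_force: 79.2
```

drive_tool(targets=[0,0,2,-1,20,5,-1,0,0,5,-2,50,8,-1,0,0,8,-3,82,10,-1,0,0,11,-4,116,10,-1,0,0,14,-5,150,10,-1])

```text
clock: 10.9
position: [0.544, -0.1676, 0.2836]
eef_rot: [179.5, 0.1, 90.7]
force: [0.2, 0.5, -3.9]
finger_gap: 0.0131
gripper_force: 79.3
```

drive_tool(targets=[0,0,3,-1,35,0,-1,0,0,6,-2,70,0,-1,0,0,9,-3,105,0,-1,0,0,12,-4,140,0,-1,0,0,15,-5,175,0,-1])

```text
clock: 11.4
position: [0.5387, 0.0071, 0.2835]
eef_rot: [179.5, 0.1, 105.7]
force: [1.0, 0.5, -3.9]
finger_gap: 0.0124
gripper_force: 79.3
```

drive_tool(targets=[0,0,3,-1,35,0,-1,0,0,6,-2,70,0,-1,0,0,9,-3,105,0,-1,0,0,12,-4,140,0,-1,0,0,15,-5,175,0,-1])

```text
clock: 11.9
position: [0.5337, 0.1815, 0.2837]
eef_rot: [179.5, 0.1, 120.7]
force: [0.0, 0.3, -3.1]
finger_gap: 0.0127
gripper_force: 79.3
```

drive_tool(targets=[0,0,1,-1,25,0,-1,0,0,1,-2,45,0,-1,0,0,1,-2,50,0,-1,0,0,1,-2,50,0,-1,0,0,1,-2,50,0,-1])

```text
clock: 12.4
position: [0.5331, 0.2295, 0.282]
eef_rot: [179.8, 0.0, 121.6]
force: [0.0, -0.6, -4.1]
finger_gap: 0.0125
gripper_force: 79.3
```

Run:
```python
from h import *
s=read_state();print(s["clock"],s["position"],s["eef_rot"],s["force"],s["moment"])
cv2.imwrite("pics/top3.png",get_image("top")[:,:,::-1])
```

```text
12.4 [0.5331 0.2295 0.282 ] [179.7912   0.0369 121.567 ] [ 0.0139 -0.6274 -4.1038] [ 0.0257 -0.0223  0.0261]
```

View pics/top3.png

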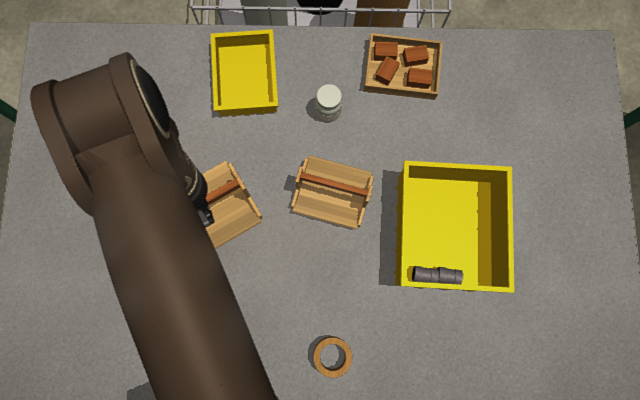

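Both couplings are in the bin, end to end at about (437,275), and the tote is over its starting place. I'll lower it slowly.

drive_tool(targets=[0,0,0,0,0,-15,-1,0,0,0,0,0,-45,-1,0,0,0,0,0,-80,-1,0,0,0,0,0,-115,-1,0,0,0,0,0,-145,-1])

```text
clock: 12.95
position: [0.5336, 0.229, 0.1337]
eef_rot: [180.0, 0.0, 121.5]
force: [0.4, 0.3, -4.0]
finger_gap: 0.0124
gripper_force: 79.3
```

drive_tool(targets=[0,0,0,0,0,-20,-1,0,0,0,0,0,-35,-1,0,0,0,0,0,-45,-1,0,0,0,0,0,-50,-1,0,0,0,0,0,-52,-1])

```text
clock: 13.45
position: [0.5341, 0.23, 0.0834]
eef_rot: [180.0, 0.0, 121.5]
force: [-0.1, -0.0, -3.8]
finger_gap: 0.0127
gripper_force: 79.2
```

drive_tool(targets=[0,0,0,0,0,-1,-1,0,0,0,0,0,-2,-1,0,0,0,0,0,-3,-1,0,0,0,0,0,-4,-1,0,0,0,0,0,-4,-1])

```text
clock: 13.95
position: [0.5339, 0.2304, 0.0793]
eef_rot: [-180.0, 0.0, 121.6]
force: [-0.3, 0.1, -3.6]
finger_gap: 0.0127
gripper_force: 79.2
```

drive_tool(targets=[0,0,0,0,0,-0.5,-1,0,0,0,0,0,-1,-1,0,0,0,0,0,-1.5,-1,0,0,0,0,0,-1.5,-1,0,0,0,0,0,-1.5,-1])

```text
clock: 14.45
position: [0.5339, 0.2304, 0.0779]
eef_rot: [180.0, 0.0, 121.6]
force: [-0.7, -0.3, -1.3]
finger_gap: 0.0127
gripper_force: 79.4
```

drive_tool(targets=[0,0,0,0,0,-0.5,-1,0,0,0,0,0,-0.5,0.2,0,0,0,0,0,-0.5,1,0,0,0,0,0,-0.5,1,0,0,0,0,0,-0.5,1], grip_force=20)

```text
clock: 14.95
position: [0.5341, 0.2305, 0.0774]
eef_rot: [180.0, 0.0, 121.6]
force: [1.1, 0.1, 0.3]
finger_gap: 0.07
gripper_force: 0.0
```

drive_tool(targets=[0,0,0,0,0,0,1,0,0,0,0,0,0,1,0,0,0,0,0,0,1,0,0,0,0,0,0,1,0,0,0,0,0,0,1])

```text
clock: 15.45
position: [0.534, 0.2304, 0.0773]
eef_rot: [180.0, 0.0, 121.6]
force: [-0.8, 0.1, -0.3]
finger_gap: 0.0854
gripper_force: 0.0
```

drive_tool(targets=[0,0,0,0,0,10,1,0,0,0,0,0,35,1,0,0,0,0,0,70,1,0,0,0,0,0,110,1,0,0,0,0,0,150,1])

```text
clock: 15.95
position: [0.5336, 0.2302, 0.2295]
eef_rot: [180.0, 0.0, 121.6]
force: [1.5, -0.7, 0.7]
finger_gap: 0.0853
gripper_force: 0.0
```

drive_tool(targets=[0,0,0,0,0,20,1,0,0,0,0,0,30,1,0,0,0,0,0,30,1,0,0,0,0,0,30,1,0,0,0,0,0,30,1])

```text
clock: 16.45
position: [0.5334, 0.2302, 0.2555]
eef_rot: [-179.8, -0.0, 121.6]
force: [-0.2, -0.4, -0.5]
finger_gap: 0.085
gripper_force: 0.0
```

Run:
```python
from h import *
b=cv2.resize(get_image("wrist")[:,:,::-1],(400,250));t=cv2.resize(get_image("scene")[:,:,::-1],(400,250))
cv2.imwrite("pics/end.png",np.hstack([b,t]))
```

```text
(no output)
```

View pics/end.png

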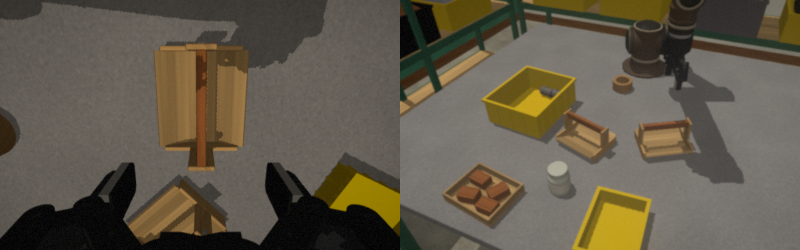

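The tote stands upright and empty at (202,105) in the left half, with the gripper clear above it. The couplings are in the bin at (547,92) in the right half.

```bash
python3 -c "
from bench import *
print(sign_off())"
```

```text
the job is handed in; nothing more can be done
None
```

Both couplings are in the deep yellow bin, the empty tote is upright on the bench clear of the bin and released, and the job was handed in at about 16.5 s; no verdict was returned.

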